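Re-arm the glass grinder

TASK

Re-arm the bench glass grinder: push its splash guard fully shut over the grinding bit, then press the two yellow reset buttons on the grey box together with the two fingertips, hold both fully down for at least two seconds, and let go. Nothing is to be picked up: leave the red stop button unpressed and the other things on the bench where they stand, and do not press the reset buttons before the guard is shut.

Things in the scene. Friction and masses are not known exactly. Their poses are not given: they have to be found in the camera images.
- grinder: blue bench glass grinder, fixed to the bench, 180 (its x) x 220 (its y) x 95 mm tall, with a flat grey deck on top 95 mm above the bench. Origin: centre of its underside, on the bench; its x points away from the robot at yaw 0, y to the left, z up. Its 19 mm brass grinding bit stands on the deck at its y = +50 mm. The grinder may stand left or right of the reset box, turned up to 0.4 rad
- guard (a joint): the splash guard, a clear plastic hood 116 (grinder x) x 90 (grinder y) x 50 mm tall with an opaque orange end wall at its -y end; it slides on the deck along the grinder's +y towards the bit. Value in m: 0 fully open, 0.08 fully shut at its stop, over the bit. Slides against about 2 N of friction and stays where it is left; starts anywhere from 0 to 0.045
- guard_push (a point): centre of the outer face of the orange end wall (116 mm wide, 50 mm tall, upright, facing the grinder's -y), 25 mm above the deck (121 mm above the bench); moves with the guard; axes parallel to the grinder's. Pushing here along the grinder's +y shuts the guard
- reset_box: grey reset box, fixed to the bench, 130 (its x) x 150 (its y) x 60 mm tall with an aluminium face on top, turned up to 0.5 rad. Origin: centre of its underside; x points away from the robot at yaw 0, y to the left, z up. The yellow pair lies at its x = -22 mm, y = +30 and -30 mm; the red stop button at x = +35 mm, y = 0
- reset_l (a joint): yellow push button, the +y one of the pair: 28 mm across, value in m: 0 up, 0.008 fully down; spring-returned, fully down takes about 5 N. The two stand 60 mm apart, centre to centre
- reset_r (a joint): yellow push button, the -y one of the pair, the same as the other
- reset_l_top (a point): centre of the top of the +y yellow button, 84 mm above the bench when up (76 when fully down), standing out of a fixed black collar 44 mm across whose rim is 72 mm above the bench; moves down with it; axes parallel to the box's
- reset_r_top (a point): centre of the top of the -y yellow button, likewise
- stop (a joint): red stop button on the reset box, 26 mm across, behind the yellow pair; value in m: 0 up, 0.006 fully down, spring-returned. Not to be pressed
- stop_top (a point): centre of the top of the red stop button, 82 mm above the bench
- flux_bottle: loose white flux bottle with red cap, 40 mm across, 85 mm tall, on the bench on the robot's side of the reset box; origin at the centre of its underside. Leave alone
- solder_spool: loose grey solder spool, 56 mm across, 40 mm tall, on the bench beyond the reset box; origin at the centre of its underside. Leave alone
- putty_pot: loose open white pot, 72 mm across, 60 mm tall, on the bench beyond the grinder; origin at the centre of its underside. Leave alone
- wood_fid: loose wooden fid (flat smoothing stick) 26 x 130 x 16 mm, lying along its y on the bench on the robot's side of the grinder; origin at the centre of its underside. Leave alone

How it is judged (in metres and radians):
On the way, in this order (a step that is already met when the one before it is completed fails the run):
1. the guard is pushed fully shut (within 5 mm of its stop) (value of joint guard above 0.075 m), for 0.2 s.
2. both yellow buttons are held down together (more than 5 of 8 mm) by the fingers for 1.8 s, the guard being shut (value of joint each of reset_l, reset_r above 0.005 m and value of joint guard above 0.075 m and contact force between the fingers and reset_box above 3 N), for 1.8 s.
At the end, for the whole second after the job is handed in: The guard is within 5 mm of its shut stop, both yellow buttons have come back up (less than 2 mm down), the red one is up, and the flux bottle, spool, pot and wooden fid stand within 20 mm of where they began, upright (value of joint guard above 0.075 m and value of joint each of reset_l, reset_r, stop below 0.002 m and distance of each of flux_bottle, solder_spool, putty_pot, wood_fid from where it was at the start of the episode below 0.02 m and angle between each of flux_bottle, putty_pot's own z axis and vertical below 0.2 rad); the robot touches nothing.
It fails at once if the red stop button is pressed (more than 3 mm) (value of joint stop above 0.003 m).
It fails at once if a reset button is pressed (more than 4 mm) while the guard is still open (value of joint guard below 0.07 m and value of joint any of reset_l, reset_r above 0.004 m).
It fails at once if one reset button is pressed down (more than 6 mm) while the other is still up (less than 1 mm) ((value of joint reset_l above 0.006 m and value of joint reset_r below 0.001 m) or (value of joint reset_r above 0.006 m and value of joint reset_l below 0.001 m)).
It fails at once if a bystander is lifted, shifted more than 30 mm or knocked over (distance of any of flux_bottle, solder_spool, putty_pot, wood_fid from where it was at the start of the episode above 0.03 m or angle between any of flux_bottle, putty_pot's own z axis and vertical above 0.5 rad).
It also fails if it takes over 53 s, if anything falls off the work surface, if the arm or the gripper's body presses on something with over 40 N, if the wrist force passes 120 N, or if a joint passes its speed limit or range.

ROBOT

A 6-joint arm with a two-finger parallel gripper is mounted at the origin on the work surface. World frame = base frame: x ahead of the robot, y to its left, z up, the work surface at z = 0. Lengths are in m, angles in degrees, forces in N, time in s.
With the tool pointing down it reaches from about 0.375 to 0.9 m from the base axis. Payload 3.1 kg.
Tool frame: the origin (TCP) lies at the very end of the fingers, on their centre line; the grasp point (between the pads) lies 19 mm behind it (bot.hold_point_z is the z of the grasp point in the tool frame, in m); z points along the fingers, y is the line along which they close (so a half turn about z gives the same grasp; the last joint's range is limited). The gripper opens to 87 mm and grips with 3 to 60 N. Pads are 19 mm wide; open, the fingers measure 117 mm over their backs; the gripper's body (75 mm by 190 mm) begins 51 mm behind the grasp point.
Start: joints at [-81.331, 30.224, 82.088, -0, 67.689, -10.227], TCP at [0.202, -0.591, 0.223] pointing down, gripper open.
Joint ranges: [-176.69, 176.69], [-43.24, 126.21], [12.49, 139.97], [-82, 262], [0, 151.66], [-163.58, 163.58]. Speed limits (degrees/s): [159.86, 159.86, 180, 180, 180, 180].

INTERFACE

Orientations are given as a 3x3 rotation matrix whose columns are the frame's x, y, z axes.
In Python, from rig import bot, capture, camera_model gives the robot as it stands.
- The arm moves only by the tool apply_moves, never from a script. Its argument "plan" is text: rows parted by semicolons, each of 6 numbers parted by spaces: the shift along the tool's x, y, z in units of 0.05 m (1.0 is 0.05 m), then the turn, a rotation vector about the tool's x, y, z in units of 360 degrees (1.0 is 360 degrees). In form: dx dy dz ax ay az; .... A call has 1 to 10 rows; each row shifts and turns the commanded pose from where the row before left it, along the tool's axes as they then stand; what a row does not reach is not made up. A row lasts 1/12 s, in which the tool goes at most 41.7 mm and 7.16 degrees, less where a joint would pass 70% of its speed; a pose out of reach is approached as far as the arm can. A call with a number of a shift or a turn outside -1 to 1 is refused whole. A call with a gripper value outside its range is refused whole. "gripper" is the gripper command: -1 is shut, 1 is fully open, values between are in proportion, set as the call begins (left out, the last holds). The fingers move at their own pace and stop on an object; the grip force is fixed at half the most. Time passes only in rows, so rows that do not move let the fingers close. It gives the time, the measured TCP pose, the force, the opening and the grip force at its end, in the units of the state.
- bot.read_state(): the state, without advancing time (a new reading comes with each control period).
- capture(name): name is "scene" or "side" or "wrist"; returns the picture (384x512x3 uint8, red, green, blue); there is no depth.
- camera_model(name): a dict with "vertical_fov" (degrees; the focal length in pixels is half the picture's height over the tangent of half this angle, whatever the lens; pixels are square), "cx", "cy" (the principal point, pixels), "dist" ([k1, k2, p1, p2, k3] as OpenCV has them; the pictures are not rectified), "position" and "rotation" of the camera in the world; the wrist camera has in their place "hand_eye" (4x4, takes a point from camera to tool coordinates, whose origin is the TCP and whose axes are the flange's). Camera axes: x right, y down, z forward; pixel columns grow to the right and rows downward; lengths in m; the calibration is good to about 2 mm. A picture is of the moment at which its call begins: read the wrist's pose just before it. camera_model takes no time and is no camera call.
- bot.hand_in(): hands the job in; it is judged then, once.
The state is a dict: "time_s": time; "joint_positions": joint angles; "qvel": joint speeds; "tau": joint torques, N m; "position": TCP position; "tcp_rot": TCP orientation; "force": force on the tool from outside, world axes, zero at the start; "moment": the same for the moment, N m; "opening": opening from 0.0 (shut) to 1.0 (fully open); "grasp_force": force on a finger pad.
Only numpy, scipy, OpenCV 4.12 (cv2) and the standard library are available. Lean on these libraries where they do the work, as an engineer would, in place of code of your own. Each camera call takes 0.05 s, during which the arm holds its last target. There are 200 camera calls.

## Working session

There is one attempt and no reset: what is moved stays moved. The work goes in short steps, Python scripts to look and compute and a tool call to move; the robot and the scene stay as the last step left them, time stands still between calls to the robot, and variables do not carry over. Pictures are saved under pics/ and viewed, at most 10 in all, crops included, and the job is handed in when it is done.

Besides the shell and the picture viewer there is one more tool, called after "Request:" in YAML: its name, and indented under it one key for each argument. apply_moves: Moves the arm, as the interface text tells. Its arguments: {"type":"object","properties":{"plan":{"type":"string"},"gripper":{"type":"number"}},"required":["plan"]}

```bash
ls; mkdir -p pics; python3 - <<'E'
from rig import bot,capture,camera_model
import cv2
s=bot.read_state();print(s)
for n in("scene","side"):
    print(n,camera_model(n))
    cv2.imwrite(f"pics/{n}0.png",capture(n)[:,:,::-1])
print(camera_model("wrist"))
E
```

```text
pics
{'time_s': 0.0, 'joint_positions': array([-8.13307956e+01,  3.02783692e+01,  8.21557281e+01,  1.90851550e-04,
        6.76897221e+01, -1.02288045e+01]), 'qvel': array([-0.02205342, -0.01190459,  0.02604279, -0.02591009,  0.0381927 ,
        0.00997167]), 'tau': array([ 3.61968969e-04, -4.40044963e+01, -1.76591206e+01,  6.35488098e-02,
        5.83729148e-02, -1.52021312e-04]), 'position': array([ 0.20232941, -0.59057359,  0.22158169]), 'tcp_rot': array([[ 9.46097088e-01,  3.23882999e-01, -3.22688256e-04],
       [ 3.23882928e-01, -9.46094754e-01,  2.13682919e-03],
       [ 3.86788978e-04, -2.12616109e-03, -9.99997665e-01]]), 'force': array([-0.10207651,  0.30980876, -0.03426035]), 'moment': array([ 0.01429735, -0.0059478 ,  0.02166579]), 'grasp_force': 0.0, 'opening': 0.9985984863076165}
scene {'vertical_fov': 47.965175607480944, 'cx': 254.0139551118099, 'cy': 188.98246223283923, 'dist': array([-0.08158008,  0.        ,  0.        ,  0.        ,  0.        ]), 'position': array([ 0.87656992, -0.48262174,  0.80913257]), 'rotation': array([[ 0.8201293 ,  0.42703155, -0.38083065],

[... 311 characters left out ...]
994,  0.74545582]), 'rotation': array([[ 0.99328919, -0.06173979,  0.09779973],
       [-0.11404683, -0.6634695 ,  0.73946031],
       [ 0.01923301, -0.74565168, -0.66605831]])}
{'vertical_fov': 65.44862761361792, 'cx': 260.8889110923988, 'cy': 191.04784109416323, 'dist': array([-0.02734453,  0.        ,  0.        ,  0.        ,  0.        ]), 'hand_eye': array([[ 9.34385395e-04, -9.65494648e-01, -2.60421220e-01,
         6.98709656e-02],
       [ 9.99999143e-01,  6.63430021e-04,  1.12835067e-03,
         4.21861404e-05],
       [-9.16645281e-04, -2.60422052e-01,  9.65494441e-01,
        -1.61511797e-01],
       [ 0.00000000e+00,  0.00000000e+00,  0.00000000e+00,
         1.00000000e+00]])}
```

View pics/scene0.png

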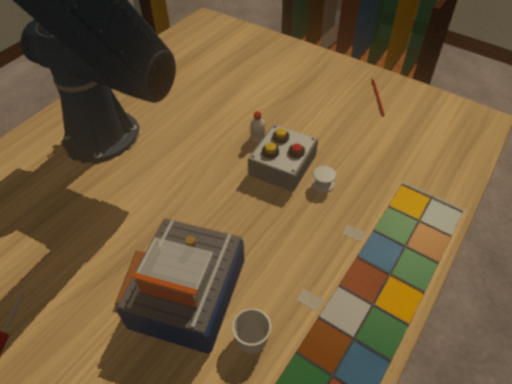

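View pics/side0.png

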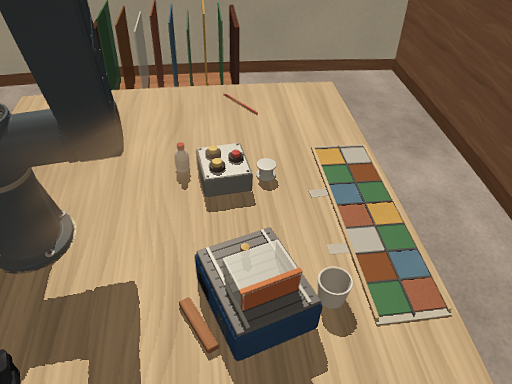

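Scene: the yellow buttons are at about (281,134) and (270,150), red at (297,150), the orange wall at (165,287) and the bit at (190,240). Side: yellow at (213,153) and (217,164), red at (236,155), the orange wall at (270,288) and the bit at (245,247). Next I'll triangulate these.

```bash
cat > h.py <<'E'
import numpy as np,cv2
from rig import bot,capture,camera_model
def K(m):
    f=192/np.tan(np.radians(m["vertical_fov"]/2));return np.array([[f,0,m["cx"]],[0,f,m["cy"]],[0,0,1]])
def pose(n,st=None):
    m=camera_model(n)
    if n!="wrist":return m,m["position"],m["rotation"]
    T=np.eye(4);T[:3,:3]=st["tcp_rot"];T[:3,3]=st["position"];T=T@m["hand_eye"];return m,T[:3,3],T[:3,:3]
def ray(n,px,st=None):
    m,p,R=pose(n,st)
    u=cv2.undistortPoints(np.float64(px).reshape(-1,1,2),K(m),m["dist"]).reshape(-1,2)
    d=np.c_[u,np.ones(len(u))]@R.T
    return p,d/np.linalg.norm(d,axis=1)[:,None]
def plane(n,px,z,st=None):
    p,d=ray(n,px,st);return p+d*((z-p[2])/d[:,2])[:,None]
def tri(r1,r2):
    p,a=r1;q,b=r2;out=[]
    for x,y in zip(a,b):
        s=np.linalg.lstsq(np.c_[x,-y],q-p,rcond=None)[0];A=p+s[0]*x;B=q+s[1]*y
        out.append(np.r_[(A+B)/2,np.linalg.norm(A-B)])
    return np.array(out)
def project(n,P,st=None):
    m,p,R=pose(n,st);return cv2.projectPoints((np.atleast_2d(P)-p)@R,np.zeros(3),np.zeros(3),K(m),m["dist"])[0].reshape(-1,2)
def blobs(img,lo,hi,amin=15):
    h=cv2.cvtColor(img,cv2.COLOR_RGB2HSV);M=cv2.inRange(h,np.array(lo),np.array(hi))
    c,_=cv2.findContours(M,cv2.RETR_EXTERNAL,cv2.CHAIN_APPROX_NONE)
    return [x for x in c if cv2.contourArea(x)>amin]
E
python3 - <<'E'
from h import *
np.set_printoptions(precision=4,suppress=True)
for n in("scene","side"):
    im=cv2.imread(f"pics/{n}0.png")[:,:,::-1].copy()
    for name,lo,hi in(("yel",(18,130,70),(32,255,255)),("red",(0,140,70),(5,255,255)),("or",(6,170,90),(14,255,255))):
        for c in blobs(im,lo,hi):
            m=cv2.moments(c);r=cv2.minAreaRect(c);print(n,name,round(m["m10"]/m["m00"],1),round(m["m01"]/m["m00"],1),m["m00"],cv2.approxPolyDP(c,3,True).reshape(-1,2).tolist() if name=="or" else cv2.boundingRect(c))
a=cv2.resize(cv2.imread("pics/scene0.png")[210:360,100:290],None,fx=4,fy=4,interpolation=2)
cv2.imwrite("pics/c1.png",a[:600,:760])
a=cv2.resize(cv2.imread("pics/side0.png")[220:360,170:360],None,fx=4,fy=4,interpolation=2)
cv2.imwrite("pics/c2.png",a)
E
```

```text
scene yel 342.2 273.5 20.5 (338, 264, 12, 16)
scene yel 189.7 240.0 53.5 (185, 236, 10, 10)
scene yel 17.5 257.7 1617.0 (0, 230, 49, 64)
scene yel 30.5 142.6 2439.5 (0, 100, 64, 81)
scene yel 268.3 183.5 83479.0 (0, 0, 512, 384)
scene red 296.8 146.7 29.0 (293, 144, 9, 6)
scene or 334.3 381.5 20.5 [[330, 383], [340, 383], [334, 379]]
scene or 324.2 345.2 1480.0 [[318, 319], [298, 350], [331, 372], [350, 338]]
scene or 363.7 279.4 1006.0 [[356, 259], [341, 284], [372, 300], [386, 274]]
scene or 151.7 279.0 522.5 [[117, 302], [131, 277], [190, 294], [196, 290], [135, 273], [143, 253], [136, 252]]
scene or 257.1 114.0 21.0 [[254, 113], [260, 115]]
scene or 377.8 97.0 46.0 [[372, 80], [383, 114]]
scene or 411.8 72.1 33.0 [[415, 64], [410, 77]]
scene or 398.7 63.8 100.5 [[405, 51], [392, 70], [400, 71]]
scene or 381.2 60.1 65.5 [[386, 50], [375, 64], [383, 66]]
scene or 364.6 56.3 37.0 [[368, 50], [361, 59], [366, 61]]
scene or 348.5 51.2 21.5 [[351, 47], [346, 54], [350, 54]]
scene or 333.3 47.3 16.0 [[335, 44], [330, 48], [335, 50]]
side yel 383.9 212.6 530.5 (366, 202, 37, 23)
side yel 216.8 164.4 31.5 (212, 158, 10, 10)
side yel 329.4 155.8 331.0 (315, 148, 30, 16)
side red 235.7 153.4 42.0 (231, 150, 10, 8)
side or 271.1 292.1 669.0 [[299, 275], [246, 295], [244, 308], [296, 289]]
side or 381.6 267.8 96.5 [[385, 252], [357, 255], [366, 280], [369, 278], [358, 258], [365, 254], [380, 254], [380, 259], [384, 253], [390, 265], [389, 277], [384, 274], [385, 278], [379, 278], [378, 274], [371, 279], [396, 277]]
side or 364.2 171.9 334.5 [[349, 165], [356, 180], [379, 179], [371, 164]]
```

View pics/c1.png

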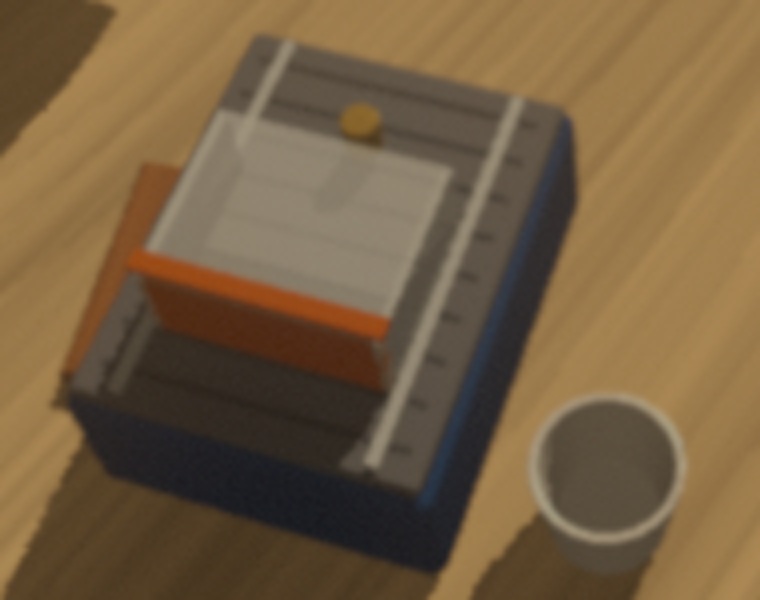

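View pics/c2.png

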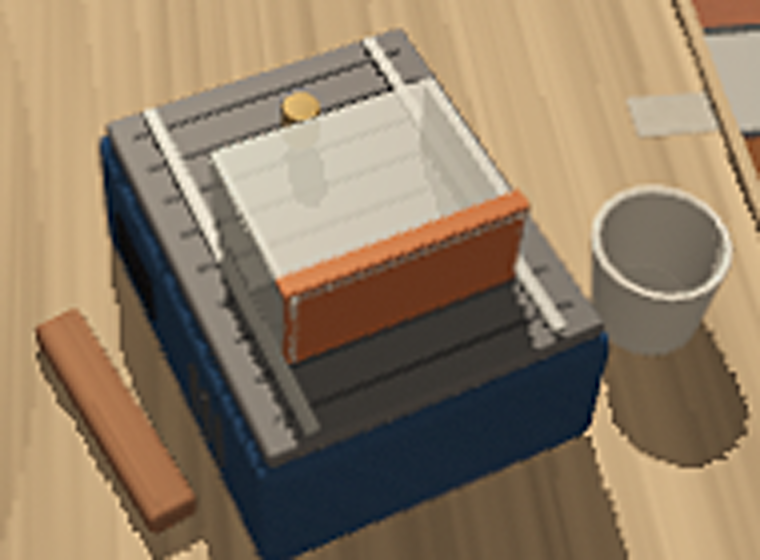

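The crops show the deck corners, the orange wall's top edge and the bit top clearly. I'll triangulate those from both views.

```bash
python3 - <<'E'
from h import *
np.set_printoptions(precision=4,suppress=True)
f=lambda P,o:np.array(P)/4-0.375+np.array(o)
S=f([(130,265),(387,335),(160,328),(383,390),(255,38),(572,118),(420,492),(72,400),(360,120)],(100,210))
D=f([(288,293),(525,212),(290,362),(520,277),(108,130),(400,32),(606,330),(268,462),(300,105)],(170,220))
S=np.r_[S,[(281,133),(270,149),(297,148)]];D=np.r_[D,[(213,152),(217,163),(236,154)]]
T=tri(ray("scene",S),ray("side",D))
for n,t in zip("wtl wtr wbl wbr d+y-x d+y+x d-y+x d-y-x bit yl yr red".split(),T):print(n,t)
d=T[4:8,:3];c=d.mean(0);x=(d[1]-d[0]+d[2]-d[3])/2;y=(d[0]-d[3]+d[1]-d[2])/2
print("grinder",c,np.linalg.norm(x),np.linalg.norm(y),np.degrees(np.arctan2(x[1],x[0])),np.degrees(np.arctan2(-y[0],y[1])))
w=T[1]-T[0];print("wall",np.linalg.norm(w),np.degrees(np.arctan2(w[1],w[0])),T[:2,:3].mean(0))
b=(T[9]+T[10])[:3]/2;r=T[11,:3]-b;print("box pair",b,np.linalg.norm(r[:2]),np.degrees(np.arctan2(r[1],r[0])),np.linalg.norm(T[9]-T[10]),np.degrees(np.arctan2(-(T[9]-T[10])[0],(T[9]-T[10])[1])))
E
```

```text
wtl [ 0.4857 -0.3081  0.1504  0.0021]
wtr [ 0.5962 -0.268   0.1421  0.0048]
wbl [ 0.4874 -0.3082  0.0962  0.0001]
wbr [ 0.596  -0.2774  0.1053  0.0043]
d+y-x [ 0.4095 -0.1595  0.0925  0.0021]
d+y+x [ 0.5694 -0.1001  0.0843  0.0023]
d-y+x [ 0.6335 -0.3005  0.0901  0.0045]
d-y-x [ 0.4742 -0.3541  0.0881  0.0033]
bit [ 0.5049 -0.1811  0.1248  0.0008]
yl [0.4594 0.2168 0.071  0.0079]
yr [0.4686 0.1522 0.0772 0.0001]
red [0.5212 0.1918 0.0755 0.0029]
grinder [ 0.5216 -0.2286  0.0888] 0.16933295942914076 0.20774745805053968 19.497756067030075 18.057805240428227
wall 0.11794635493336515 19.908189834186388 [ 0.541  -0.2881  0.1463]
box pair [0.464  0.1845 0.0741] 0.05767835323519997 7.286206393494031 0.066036233558802 8.153798135038025
```

Request:
apply_moves:
  plan: "0.75 -0.23 0 0 0 0;0.75 -0.23 0 0 0 0;0.75 -0.23 0 0 0 0;0.75 -0.23 0 0 0 0;0.75 -0.23 0 0 0 0;0.75 -0.23 0 0 0 0;0.75 -0.23 0 0 0 0;0.75 -0.23 0 0 0 0;0.75 -0.23 0 0 0 0;0.75 -0.23 0 0 0 0"
  gripper: -1

```text
time_s: 0.93
position: [0.5211, -0.3594, 0.2221]
tcp_rot: [[0.946, 0.324, -0.001], [0.324, -0.946, 0.001], [-0.001, -0.001, -1.0]]
force: [-0.9, -0.4, -0.0]
opening: 0.323
grasp_force: 0.0
```

Request:
apply_moves:
  plan: "0.5 0 0 0 0 0;0.3 0 0 0 0 0;0 0 0 0 0 0;0 0 0 0 0 0"

```text
time_s: 1.27
position: [0.5578, -0.3474, 0.2218]
tcp_rot: [[0.946, 0.326, -0.002], [0.326, -0.946, 0.001], [-0.001, -0.001, -1.0]]
force: [-0.3, -0.4, -0.1]
opening: 0.046
grasp_force: 0.0
```

```bash
python3 - <<'E'
from h import *
np.set_printoptions(precision=4,suppress=True)
s=bot.read_state();print(s["position"],s["opening"],s["force"])
im=capture("wrist")
g=[(0.4857,-0.3081,.146),(.5962,-.270,.146)]
print(project("wrist",g,s))
for c in blobs(im,(4,150,70),(14,255,255),60):
    a=cv2.approxPolyDP(c,4,True).reshape(-1,2)
    print(cv2.contourArea(c),a.tolist(),plane("wrist",a,.146,s)[:,:2].tolist())
cv2.imwrite("pics/w1.png",im[:,:,::-1])
E
```

```text
[ 0.5578 -0.3474  0.2218] 0.04558859816312901 [-0.2605 -0.4161 -0.0847]
[[191.5647 258.1833]
 [182.5131 121.7357]]
1570.0 [[418, 146], [370, 173], [386, 203], [411, 190], [414, 162], [425, 160]] [[0.6393726762225195, -0.45189779380941103], [0.6066592322799444, -0.42455149382173013], [0.5877158804960146, -0.4479397373151543], [0.6047701743344733, -0.4628615197101446], [0.6266920147930986, -0.45464735674704826], [0.6311282573639091, -0.462419005837962]]
2311.5 [[172, 123], [178, 221], [201, 221], [198, 128], [186, 132], [184, 123]] [[0.5926189433755922, -0.2624870585793785], [0.5155537362739275, -0.28789531999640944], [0.5219628739723265, -0.3063665644835799], [0.5955062853943033, -0.28272948968451805], [0.5894942003502969, -0.2746688946499512], [0.5956466523338347, -0.27135165764963776]]
```

View pics/w1.png

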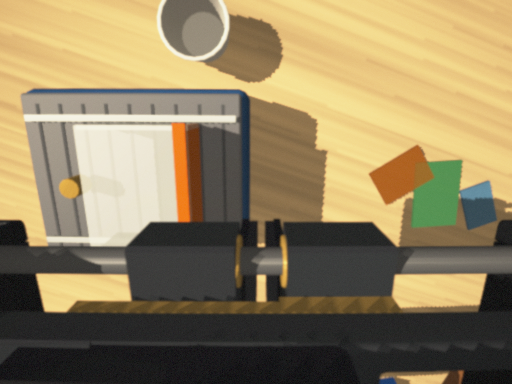

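The wrist view agrees with the estimate: the outer edge of the orange wall runs near (186,123)–(190,221) and the tool is square to it. I'll descend and push.

Request:
apply_moves:
  plan: "0 0 0.7 0 0 0;0 0 0.7 0 0 0;0 0 0.6 0 0 0;0 -0.3 0 0 0 0;0 -0.3 0 0 0 0;0 -0.2 0 0 0 0;0 -0.2 0 0 0 0;0 0 0 0 0 0"

```text
time_s: 1.98
position: [0.5403, -0.2997, 0.1231]
tcp_rot: [[0.946, 0.324, -0.001], [0.324, -0.946, 0.001], [-0.001, -0.001, -1.0]]
force: [-0.1, 0.1, -0.1]
opening: 0.006
grasp_force: 0.0
```

Request:
apply_moves:
  plan: "0 -0.15 0 0 0 0;0 -0.15 0 0 0 0;0 -0.15 0 0 0 0;0 0 0 0 0 0"

```text
time_s: 2.32
position: [0.5341, -0.2783, 0.1232]
tcp_rot: [[0.946, 0.324, 0.0], [0.324, -0.946, 0.0], [0.0, -0.0, -1.0]]
force: [-0.0, -0.0, 0.3]
opening: 0.003
grasp_force: 0.3
```

Request:
apply_moves:
  plan: "0 -0.15 0 0 0 0;0 -0.15 0 0 0 0;0 -0.15 0 0 0 0"

```text
time_s: 2.57
position: [0.5275, -0.2581, 0.123]
tcp_rot: [[0.946, 0.324, 0.002], [0.324, -0.946, -0.001], [0.001, 0.002, -1.0]]
force: [1.8, -2.5, 3.2]
opening: 0.006
grasp_force: 1.6
```

```bash
python3 - <<'E'
from h import *
im=np.hstack([capture("side")[180:380,150:400],capture("scene")[180:380,60:310]])
s=bot.read_state();print(s["position"],s["force"],s["grasp_force"])
cv2.imwrite("pics/p1.png",cv2.resize(im[:,:,::-1],None,fx=1.6,fy=1.6))
E
```

```text
[ 0.52642307 -0.25617656  0.1225331 ] [-0.46899567 -0.30624557  0.34255018] 0.031698167258582544
```

View pics/p1.png

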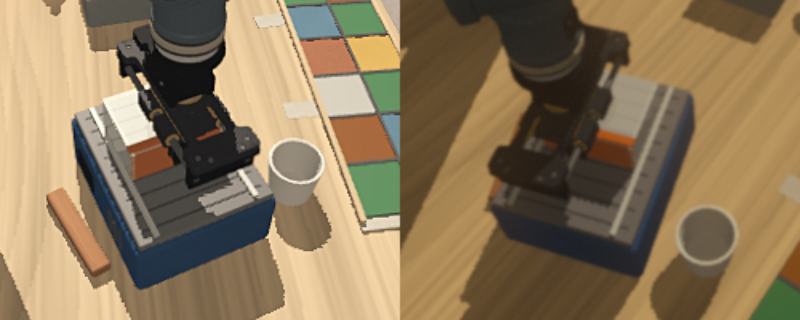

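The guard is moving with the fingers and now reaches near the bit. I'll go on until it meets the stop.

Request:
apply_moves:
  plan: "0 -0.1 0 0 0 0;0 -0.1 0 0 0 0;0 -0.1 0 0 0 0"

```text
time_s: 2.92
position: [0.5223, -0.2438, 0.1224]
tcp_rot: [[0.946, 0.324, 0.0], [0.324, -0.946, -0.0], [0.0, 0.0, -1.0]]
force: [1.5, -2.4, 0.1]
opening: 0.009
grasp_force: 1.3
```

Request:
apply_moves:
  plan: "0 -0.06 0 0 0 0;0 -0.06 0 0 0 0"

```text
time_s: 3.08
position: [0.5203, -0.2379, 0.1225]
tcp_rot: [[0.946, 0.324, 0.0], [0.324, -0.946, 0.0], [0.0, 0.0, -1.0]]
force: [1.2, -2.3, -0.6]
opening: 0.005
grasp_force: 1.1
```

Request:
apply_moves:
  plan: "0 -0.06 0 0 0 0;0 -0.06 0 0 0 0"

```text
time_s: 3.25
position: [0.5191, -0.2337, 0.1226]
tcp_rot: [[0.946, 0.325, 0.002], [0.325, -0.946, -0.003], [0.001, 0.003, -1.0]]
force: [1.8, -9.5, -3.3]
opening: 0.013
grasp_force: 4.3
```

Request:
apply_moves:
  plan: "0 -0.06 0 0 0 0;0 -0.06 0 0 0 0;0 -0.06 0 0 0 0;0 0 0 0 0 0;0 0 0 0 0 0;0 0 0 0 0 0"

```text
time_s: 3.75
position: [0.5197, -0.2333, 0.1237]
tcp_rot: [[0.945, 0.326, 0.01], [0.326, -0.945, -0.017], [0.004, 0.019, -1.0]]
force: [3.7, -21.0, -8.1]
opening: 0.003
grasp_force: 9.2
```

It has reached the stop, holding steady against 21 N. Backing off and raising.

Request:
apply_moves:
  plan: "0 0.3 0 0 0 0;0 0.5 0 0 0 0;0 0.2 -0.3 0 0 0;0 0 -0.7 0 0 0;0 0 -0.7 0 0 0;0 0 -0.5 0 0 0;0 0 0 0 0 0"
  gripper: 0.03

```text
time_s: 4.33
position: [0.5336, -0.2725, 0.238]
tcp_rot: [[0.946, 0.324, 0.007], [0.324, -0.946, -0.005], [0.005, 0.007, -1.0]]
force: [1.0, -0.5, 1.0]
opening: 0.45
grasp_force: 0.0
```

```bash
python3 - <<'E'
from h import *
s=bot.read_state();print(s["position"],s["opening"],s["force"])
t=np.array([.464,.1845,.225])-np.array([np.cos(.13),np.sin(.13),0])*.085
print(t,s["tcp_rot"].T@(t-s["position"])/.05)
E
```

```text
[ 0.53363062 -0.27248864  0.23801668] 0.44990709719389244 [ 0.95799646 -0.47722036  1.00296747]
[0.37971724 0.1734811  0.225     ] [-0.02480722 -9.43715872  0.19628694]
```

Request:
apply_moves:
  plan: "0 -0.8 0 0 0 0;0 -0.8 0 0 0 0;0 -0.8 0 0 0 0;0 -0.8 0 0 0 0;0 -0.8 0 0 0 0;0 -0.8 0 0 0 0;0 -0.8 0 0 0 0;0 -0.8 0 0 0 0;0 -0.8 0 0 0 0;0 -0.8 0 0 0 0"

```text
time_s: 5.17
position: [0.3991, 0.1088, 0.2318]
tcp_rot: [[0.946, 0.323, -0.004], [0.323, -0.946, 0.001], [-0.004, -0.002, -1.0]]
force: [0.6, 0.6, -0.2]
opening: 0.518
grasp_force: 0.0
```

Request:
apply_moves:
  plan: "0 -0.7 0 0 0 0;0 -0.7 0 0 0 0;0 0 0 0 0 0.016;0 0 0 0 0 0.016;0 0 0 0 0 0;0 0 0 0 0 0;0 0 0 0 0 0"

```text
time_s: 5.75
position: [0.3787, 0.173, 0.2321]
tcp_rot: [[0.992, 0.13, -0.002], [0.13, -0.992, -0.0], [-0.002, -0.0, -1.0]]
force: [-0.1, -0.3, 0.1]
opening: 0.517
grasp_force: 0.0
```

```bash
python3 - <<'E'
from h import *
np.set_printoptions(precision=4,suppress=True)
s=bot.read_state();print(s["position"],s["opening"],s["tcp_rot"])
im=capture("wrist");import pickle;pickle.dump((s,im),open("w2.pkl","wb"))
print(project("wrist",[(.459,.215,.084),(.4686,.155,.084),(.521,.192,.082)],s))
for nm,lo,hi in(("yel",(20,140,60),(34,255,255)),("red",(0,140,60),(6,255,255))):
  for c in blobs(im,lo,hi,100):
    (u,v),r=cv2.minEnclosingCircle(c);print(nm,u,v,r,cv2.contourArea(c),plane("wrist",[(u,v)],.084,s))
cv2.imwrite("pics/w2.png",im[:,:,::-1])
E
```

```text
[0.3787 0.173  0.2321] 0.5170487996796985 [[ 0.9915  0.1299 -0.0018]
 [ 0.1299 -0.9915 -0.0001]
 [-0.0018 -0.0001 -1.    ]]
[[228.7885  94.5401]
 [290.2011  92.777 ]
 [259.988   30.4668]]
yel 288.69403076171875 96.1119384765625 15.010100364685059 652.0 [[0.4653 0.156  0.084 ]]
yel 229.0294189453125 95.97058868408203 15.006034851074219 649.0 [[0.4577 0.2146 0.084 ]]
red 198.88095092773438 177.8095245361328 9.43675708770752 237.5 [[0.3709 0.2377 0.084 ]]
red 258.5602111816406 34.89799499511719 15.31757926940918 633.0 [[0.5165 0.1928 0.084 ]]
```

View pics/w2.png

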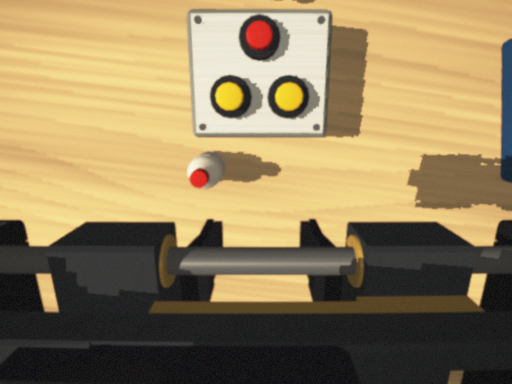

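The wrist view shows the yellow buttons at (229,96) and (289,96), level in the picture, so the tool is aligned with the box. Spacing computes to 59 mm at 84 mm height, which checks. Moving over the pair.

Request:
apply_moves:
  plan: "0.6 -0.03 0 0 0 0;0.6 0 0 0 0 0;0.47 0 0 0 0 0;0 0 0.7 0 0 0;0 0 0.7 0 0 0;0 0 0.7 0 0 0;0 0 0.5 0 0 0;0 0 0 0 0 0;0 0 0 0 0 0;0 0 0 0 0 0"

```text
time_s: 6.63
position: [0.4631, 0.1853, 0.1035]
tcp_rot: [[0.992, 0.128, 0.002], [0.128, -0.992, 0.0], [0.002, -0.0, -1.0]]
force: [-0.0, -0.0, 0.2]
opening: 0.516
grasp_force: 0.0
```

```bash
python3 - <<'E'
from h import *
s=bot.read_state();print(s["position"],s["force"],s["tcp_rot"][2])
im=np.hstack([capture("side")[110:220,150:300],capture("scene")[90:200,210:360]])
cv2.imwrite("pics/p2.png",cv2.resize(im[:,:,::-1],None,fx=2.6,fy=2.6,interpolation=2))
E
```

```text
[0.46305863 0.18527942 0.10352209] [-0.00634669 -0.02364475  0.20629761] [ 1.71066598e-03 -8.44598712e-05 -9.99998533e-01]
```

View pics/p2.png

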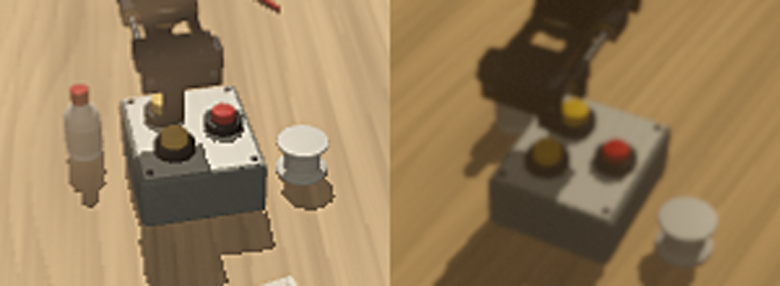

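The near fingertip is straight above the right yellow button in both views (side about (175,120), scene about (548,122)), clear of the red one. Descending gently.

Request:
apply_moves:
  plan: "-0.02 0 0.2 0 0 0;0 0 0.1 0 0 0;0 0 0.08 0 0 0;0 0 0.05 0 0 0;0 0 0 0 0 0"

```text
time_s: 7.15
position: [0.4616, 0.1854, 0.0816]
tcp_rot: [[0.992, 0.128, 0.001], [0.128, -0.992, 0.0], [0.001, -0.0, -1.0]]
force: [-0.5, 0.1, 4.6]
opening: 0.514
grasp_force: 2.5
```

Request:
apply_moves:
  plan: "0 0 0.05 0 0 0;0 0 0.05 0 0 0;0 0 0.04 0 0 0;0 0 0 0 0 0"

```text
time_s: 7.48
position: [0.4617, 0.1854, 0.0763]
tcp_rot: [[0.992, 0.129, 0.002], [0.129, -0.992, 0.0], [0.002, 0.0, -1.0]]
force: [-2.5, -1.0, 17.1]
opening: 0.51
grasp_force: 8.6
```

Request:
apply_moves:
  plan: "0 0 0.02 0 0 0;0 0 0 0 0 0;0 0 0 0 0 0;0 0 0 0 0 0;0 0 0 0 0 0;0 0 0 0 0 0;0 0 0 0 0 0;0 0 0 0 0 0;0 0 0 0 0 0;0 0 0 0 0 0"

```text
time_s: 8.32
position: [0.4617, 0.1855, 0.0762]
tcp_rot: [[0.992, 0.129, 0.003], [0.129, -0.992, 0.0], [0.003, 0.0, -1.0]]
force: [-5.3, -1.2, 25.2]
opening: 0.517
grasp_force: 12.4
```

```bash
python3 - <<'E'
from h import *
s=bot.read_state();print(s["position"],s["force"],s["moment"],s["tcp_rot"].T@s["moment"])
E
```

```text
[0.46169262 0.18545412 0.07620117] [-5.2989597  -1.23302563 25.19348936] [-0.21433737  0.82738287  0.03286184] [-0.10594158 -0.84809    -0.03320462]
```

Request:
apply_moves:
  plan: "0 0 0 0 0 0;0 0 0 0 0 0;0 0 0 0 0 0;0 0 0 0 0 0;0 0 0 0 0 0;0 0 0 0 0 0;0 0 0 0 0 0;0 0 0 0 0 0;0 0 0 0 0 0;0 0 0 0 0 0"

```text
time_s: 9.15
position: [0.4617, 0.1855, 0.0762]
tcp_rot: [[0.992, 0.129, 0.003], [0.129, -0.992, 0.0], [0.003, 0.0, -1.0]]
force: [-3.9, -0.8, 24.6]
opening: 0.514
grasp_force: 12.4
```

Request:
apply_moves:
  plan: "0 0 0 0 0 0;0 0 0 0 0 0;0 0 0 0 0 0;0 0 0 0 0 0;0 0 0 0 0 0;0 0 0 0 0 0;0 0 0 0 0 0;0 0 0 0 0 0;0 0 0 0 0 0;0 0 0 0 0 0"

```text
time_s: 9.98
position: [0.4617, 0.1854, 0.0762]
tcp_rot: [[0.992, 0.129, 0.003], [0.129, -0.992, 0.0], [0.003, 0.0, -1.0]]
force: [-4.2, -1.6, 24.4]
opening: 0.512
grasp_force: 12.4
```

The load is shared almost evenly (small roll moment) and both buttons have been at the bottom for over 2.5 s. Releasing.

Request:
apply_moves:
  plan: "0 0 -0.1 0 0 0;0 0 -0.1 0 0 0;0 0 -0.2 0 0 0;0 0 -0.5 0 0 0;0 0 -0.7 0 0 0;0 0 -0.7 0 0 0;0 0 -0.5 0 0 0;0 0 0 0 0 0;0 0 0 0 0 0;0 0 0 0 0 0"

```text
time_s: 10.82
position: [0.4601, 0.1852, 0.2126]
tcp_rot: [[0.992, 0.128, -0.001], [0.128, -0.992, -0.0], [-0.002, 0.0, -1.0]]
force: [-0.9, 0.8, -0.3]
opening: 0.516
grasp_force: 0.0
```

Request:
apply_moves:
  plan: "-0.6 0 0 0 0 0;-0.5 0 0 0 0 0;-0.5 0 0 0 0 0;0 0 0 0 0 0;0 0 0 0 0 0;0 0 0 0 0 0"

```text
time_s: 11.32
position: [0.382, 0.175, 0.2123]
tcp_rot: [[0.992, 0.128, -0.001], [0.128, -0.992, -0.0], [-0.001, 0.0, -1.0]]
force: [0.2, -0.3, -0.5]
opening: 0.51
grasp_force: 0.0
```

```bash
python3 - <<'E'
from h import *
im=np.vstack([np.hstack([capture("side")[110:350,150:400],capture("scene")[110:350,110:360]])])
print(bot.read_state()["force"])
cv2.imwrite("pics/p3.png",cv2.resize(im[:,:,::-1],None,fx=1.6,fy=1.6,interpolation=2))
E
```

```text
[ 0.54743495 -0.61614289 -0.85831736]
```

View pics/p3.png

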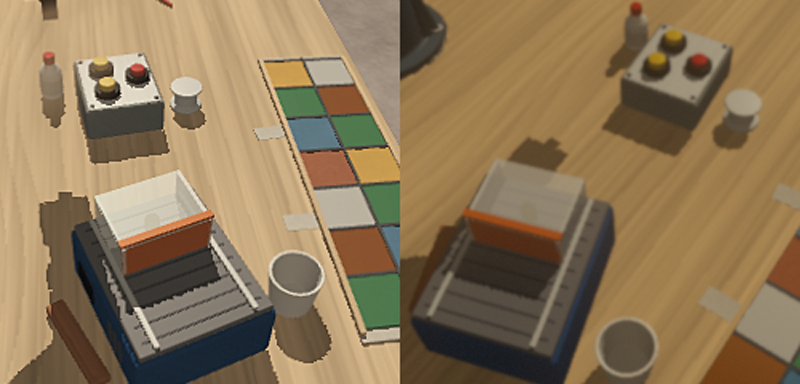

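The guard is over the bit, the buttons are up and everything else stands where it was. Handing in.

```bash
python3 -c "
from rig import bot
print(bot.hand_in())"
```

```text
the job is handed in; nothing more can be done
None
```

I pushed the guard shut to its stop, held both yellow buttons down together for about 2.5 s, and let go. The red button and the other things on the bench were left alone, and the job is handed in; no verdict was shown.

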